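Clear and pop the touch-latch wheel locker

TASK

A white felt wheel has been left on the hatch of the yellow-marked locker. With the fingertips, push it flat across onto the bare grey deck beside the hatch, wholly off the hatch and without lifting it, then press the hatch down at its yellow spot and let go, so that the catch releases and the spring raises the hatch ajar. Keep the red-marked locker shut and leave everything else where it is.

Things in the scene. Friction and masses are not known exactly. Their poses are not given: they have to be found in the camera images.
- felt_wheel: loose white hard-felt polishing wheel 70 dia x 22 thick with a tan centre, 90 g, lying flat on the yellow locker's hatch behind the yellow spot; origin centre of its underside, z up
- yellow_locker: fixed blue bench locker 180 x 260 (y) x 100 high, yellow label on its front. Origin: centre of its underside; x away from its front, y to its left, z up. Flat top at z 100: dark steel hatch over x -90..70, y -118..-2, with a fixed frame behind it and 10 mm wide on its outer side; bare grey deck over x -85..85, y 0..125, with a rim 5 high all round except towards the hatch
- red_locker: fixed blue bench locker 180 x 260 (y) x 100 high, red label on its front. Origin: centre of its underside; x away from its front, y to its left, z up. Flat top at z 100: dark steel hatch over x -90..70, y -118..-2, with a fixed frame behind it and 10 mm wide on its outer side; bare grey deck over x -85..85, y 0..125, with a rim 5 high all round except towards the hatch
- yellow_hatch (a joint): angle of the yellow locker's hatch, rad: 0 shut, flush; positive open. Hinged along its far edge (locker x 70, z 95); its front edge rises. A touch catch holds it shut: pressing the front 4 to 6 mm down (angle -0.03; stop at -0.045; about 5 N at the spot, 10 N is ample) frees it, and once the finger rises a spring lifts it to about 0.35, front edge 55 mm up
- red_hatch (a joint): angle of the red locker's hatch, rad: 0 shut, flush; positive open. Hinged along its far edge (locker x 70, z 95); its front edge rises. A touch catch holds it shut: pressing the front 4 to 6 mm down (angle -0.03; stop at -0.045; about 5 N at the spot, 10 N is ample) frees it, and once the finger rises a spring lifts it to about 0.35, front edge 55 mm up
- yellow_pad (a point): centre, on the upper surface, of the yellow spot 22 mm across painted 30 mm from the front edge of that locker's hatch, at locker x -60, y -60, z 100 when shut: the place to press. It moves with the hatch
- red_pad (a point): centre, on the upper surface, of the red spot 22 mm across painted 30 mm from the front edge of that locker's hatch, at locker x -60, y -60, z 100 when shut: the place to press. It moves with the hatch
- paste_jar: amber glass jar with black lid, 52 dia x 50 high, standing on the deck of the red locker; origin centre of its underside; leave alone
- compound_bar: brick-red polishing bar 32 x 60 x 26 high, lying on the red locker's hatch; origin centre of its underside; leave alone
- buff_wheel: loose blue cloth buffing wheel 120 dia x 25 thick lying on the bench beyond the lockers; origin centre of its underside; leave alone
- watch_case0: bare steel watch case, ring 42 dia x 10 high with lugs, lying on the bench beside the lockers; origin centre of its underside; leave alone
- watch_case1: bare steel watch case, ring 42 dia x 10 high with lugs, lying on the bench beside the lockers; origin centre of its underside; leave alone
- watch_case2: bare steel watch case, ring 42 dia x 10 high with lugs, lying on the bench beside the lockers; origin centre of its underside; leave alone
- brush: hand brush lying on the bench beyond the lockers; leave alone
Not all that is in view belongs to the job. Of the things shaped like the felt_wheel, the white one is meant.

How it is judged:
On the way, in this order (a step that is already met when the one before it is completed fails the run):
1. the felt wheel lies flat on the bare deck of the yellow locker, wholly off the hatch, with the hatch still shut (y of felt_wheel in the frame of yellow_locker between 0.033 and 0.105 m and x of felt_wheel in the frame of yellow_locker between -0.07 and 0.07 m and z of felt_wheel in the frame of yellow_locker between 0.096 and 0.104 m and angle between felt_wheel's own z axis and vertical below 0.08 rad and linear speed of felt_wheel below 0.02 m/s and value of joint yellow_hatch below 0.03 rad), for 0.2 s.
2. the hatch has sprung ajar (value of joint yellow_hatch between 0.25 and 0.45 rad and velocity of joint yellow_hatch between -0.1 and 0.1 rad/s), for 0.2 s.
At the end, for the whole second after the job is handed in: The felt wheel lies still and flat on the yellow locker's deck, within the rim and wholly off the hatch (its centre 33 to 105 mm to the hatch-free side of the locker's middle); the yellow hatch rests ajar at 0.25 to 0.45 rad; the red hatch is shut (within 0.03 rad) (all of step 2 and y of felt_wheel in the frame of yellow_locker between 0.033 and 0.105 m and x of felt_wheel in the frame of yellow_locker between -0.07 and 0.07 m and z of felt_wheel in the frame of yellow_locker between 0.096 and 0.104 m and angle between felt_wheel's own z axis and vertical below 0.08 rad and linear speed of felt_wheel below 0.02 m/s and value of joint red_hatch between -0.03 and 0.03 rad); the robot touches nothing.
It fails at once if the felt wheel is lifted (more than 12 mm off the locker's top), tipped up or knocked off the locker (z of felt_wheel in the frame of yellow_locker above 0.112 m or angle between felt_wheel's own z axis and vertical above 0.5 rad or z of felt_wheel in the frame of yellow_locker below 0.08 m).
It fails at once if the yellow hatch springs up before the wheel is off it (value of joint yellow_hatch above 0.06 rad and y of felt_wheel in the frame of yellow_locker below 0.03 m).
It fails at once if the red hatch is released (value of joint red_hatch above 0.05 rad).
It fails at once if a bystander (jar, bar, buffing wheel, watch case or brush) is moved more than 25 mm (distance of any of paste_jar, compound_bar, buff_wheel, watch_case0, watch_case1, watch_case2, brush from where it was at the start of the episode above 0.025 m).
It also fails if it takes over 51 s, if anything falls off the work surface, if the arm or the gripper's body presses on something with over 40 N, if the wrist force passes 120 N, or if a joint passes its speed limit or range.

ROBOT

A 6-joint arm with a two-finger parallel gripper is mounted at the origin on the work surface. World frame = base frame: x ahead of the robot, y to its left, z up, the work surface at z = 0. Lengths are in m, angles in rad, forces in N, time in s.
With the tool pointing down it reaches from about 0.2 to 0.875 m from the base axis. Payload 3.4 kg.
Tool frame: the origin (TCP) lies at the very end of the fingers, on their centre line; the grasp point (between the pads) lies 19 mm behind it; z points along the fingers, y is the direction in which the jaws open and shut (so a half turn about z gives the same grasp; the last joint's range is limited). The gripper opens to 94 mm and grips with 3 to 60 N. Pads are 16 mm wide; open, the fingers measure 119 mm over their backs; the gripper's body (75 mm by 177 mm) begins 78 mm behind the grasp point.
Start: joints at [-1.419, 0.276, 1.505, -0, 1.361, -0.121], TCP at [0.155, -0.554, 0.205] pointing down, gripper open.
Joint ranges: [-2.89, 2.89], [-0.75, 2.08], [0.22, 2.7], [-1.18, 4.32], [0.11, 2.71], [-2.7, 2.7]. Speed limits (rad/s): [2.57, 2.57, 3.14, 3.14, 3.14, 3.14].

INTERFACE

Orientations are given as [roll, pitch, yaw] about the fixed x, y, z axes, in that order (R = Rz(yaw) Ry(pitch) Rx(roll)).
In Python, from plant import monitor, imaging, workorder gives the robot as it stands.
- The arm moves only by the shell command python3 -m pendant 'ROWS' [FORCE]. ROWS is JSON, a list of rows, each an object of numbers: "x", "y", "z": the shift along the world's x, y, z in cm; "spin": the turn about the world's z in degrees; "claw": the gripper's target within -1 to 1 (shut at 1, half-way at 0, fully open at -1). A call has 1 to 5 rows; each row shifts and turns the commanded pose from where the row before left it; what a row does not reach is not made up. A row lasts 1/12 s, in which the tool goes at most 41.7 mm and 7.16 degrees, less where a joint would pass 70% of its speed; a pose out of reach is approached as far as the arm can. A call is refused whole if a number of a shift passes 4.17 or a number of a turn 7.16, either way. A call with a gripper value outside its range is refused whole. The fingers move at their own pace and stop on an object; FORCE is the grip in N (left out, the last holds). Time passes only in rows, so rows that do not move let the fingers close. It gives the time, the measured TCP pose, the force and the opening at its end, in the units of the state.
- monitor.get_state(): the state, without advancing time (a new reading comes with each control period).
- imaging.capture(name): name is "scene" or "top"; returns (picture, depth): 480x640x3 uint8, red, green, blue; 480x640 float32, m along the optical axis (not along the pixel's ray), 0 where there is no reading.
- imaging.calibration(name): a dict with "K" (3x3 intrinsics, pixels), "rvec" (rotation vector, rad) and "tvec" (3), from world to camera coordinates, as OpenCV has them. Camera axes: x right, y down, z forward; pixel columns grow to the right and rows downward; lengths in m; the calibration is good to about 2 mm. A picture is of the moment at which its call begins. calibration takes no time and is no camera call.
- workorder.job_done(): hands the job in, once; it reports no verdict.
The state is a dict: "time": time; "qpos": joint angles; "qvel": joint speeds; "joint_efforts": joint torques, N m; "position": TCP position; "tcp_rot": TCP orientation; "force": force on the tool from outside, world axes, zero at the start; "moment": the same for the moment, N m; "gripper_width": finger opening in m.
Only numpy, scipy, OpenCV 4.12 (cv2) and the standard library are available. Lean on these libraries where they do the work, as an engineer would, in place of code of your own. Each camera call takes 0.05 s, during which the arm holds its last target. There are 200 camera calls.

## Working session

There is one attempt and no reset: what is moved stays moved. The work goes in short steps, Python scripts to look and compute and a shell command to move; the robot and the scene stay as the last step left them, time stands still between calls to the robot, and variables do not carry over. Pictures are saved under pics/ and viewed, about 8 in all and at most 12, crops included, and the job is handed in when it is done.

```bash
mkdir -p pics
cat > h.py <<'E'
import numpy as np, cv2
from plant import monitor, imaging, workorder
def snap(n,f):
    p,d=imaging.capture(n); cv2.imwrite(f'pics/{f}.png',p[:,:,::-1]); np.save(f'pics/{f}.npy',d); return p,d
def world(n,d,u,v,w=2):
    c=imaging.calibration(n);K=np.array(c['K']);R=cv2.Rodrigues(np.array(c['rvec'],float))[0]
    a=d[v-w:v+w+1,u-w:u+w+1]; z=np.median(a[a>0])
    return R.T@(z*np.linalg.inv(K)@[u,v,1]-np.array(c['tvec']).ravel())
E
python3 - <<'E'
from h import *
snap('top','t0');snap('scene','s0');s=monitor.get_state();print(s)
E
```

```text
{'time': 0.1, 'qpos': array([-1.41900839e+00,  2.76492199e-01,  1.50597542e+00, -4.31786687e-06,
        1.36070315e+00, -1.20999871e-01]), 'qvel': array([-0.0013718 ,  0.00099236, -0.00374814,  0.00018192, -0.0005109 ,
       -0.00151634]), 'joint_efforts': array([ 1.42563884e-03, -4.05455124e+01, -2.37779975e+01,  7.02378340e-02,
        2.98755651e-02, -4.89342949e-05]), 'position': array([ 0.15483203, -0.55324261,  0.2047262 ]), 'tcp_rot': array([-3.14002556e+00, -1.86295775e-04,  2.72788565e-01]), 'force': array([0.24140862, 1.28889189, 0.36380991]), 'moment': array([-0.00091798, -0.08344841, -0.02025123]), 'gripper_width': 0.09389770389085732}
```

View pics/t0.png

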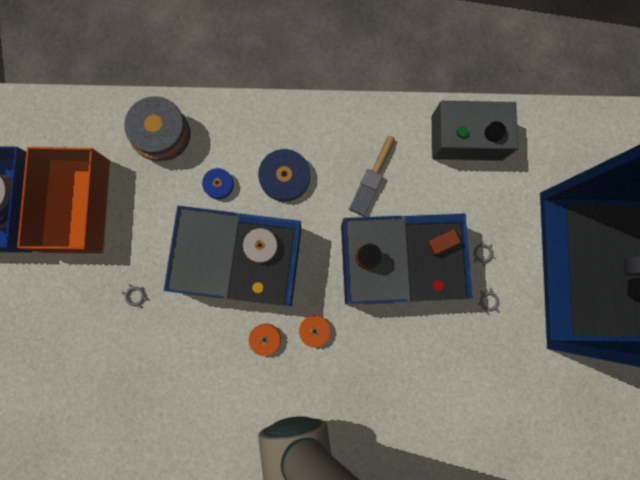

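View pics/s0.png

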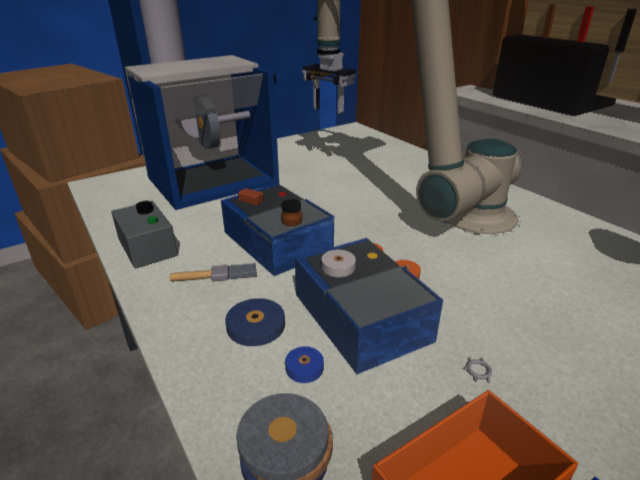

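The top view shows the white wheel at (260,245), the yellow spot at (258,288) and the deck to the left, centred near (203,253). The red locker is on the right, and +y points left in the image.

Run:
```python
from h import *
d=np.load('pics/t0.npy');p=cv2.imread('pics/t0.png')
def blob(lo,hi,box):
    u0,v0,u1,v1=box; h=cv2.cvtColor(p,cv2.COLOR_BGR2HSV)[v0:v1,u0:u1]
    m=cv2.inRange(h,lo,hi); n,l,s,c=cv2.connectedComponentsWithStats(m); i=1+np.argmax(s[1:,4]); return c[i]+[u0,v0],s[i]
y,sy=blob((18,120,120),(35,255,255),(240,270,280,300));w,sw=blob((0,0,120),(180,70,255),(238,222,282,270))
print(y,sy,w,sw)
for n,q in [('spot',y),('wheel',(260,246)),('wheel_l',(250,246)),('deckBL',(185,216)),('deckFL',(174,283)),('seamB',(236,217)),('seamF',(228,290)),('jar',(369,256)),('hatchFR',(288,296)),('redspot',(438,286)),('orange1',(264,340)),('orange2',(315,331))]:
    print(n,np.round(world('top',d,*[int(round(a)) for a in q],1),4))
c=imaging.calibration('top');K=c['K'];print(K[0],K[1])
# locker top pixels plane fit of region z~.1
R=cv2.Rodrigues(np.array(c['rvec'],float))[0];vv,uu=np.mgrid[180:320,150:320]
P=(np.stack([uu,vv,uu*0+1],-1)@np.linalg.inv(K).T*d[180:320,150:320,None]-np.ravel(c['tvec']))@R
m=(P[...,2]>.085)&(P[...,2]<.135); xy=P[m][:,:2].astype(np.float32)
print('rect',cv2.minAreaRect(xy))
m=(P[...,2]>.113)&(P[...,2]<.135);print('wheel rect',cv2.minEnclosingCircle(P[m][:,:2].astype(np.float32)),P[m].mean(0))
```

```text
[257.27906977 287.3255814 ] [12 13 11 10 86] [259.41875826 244.84808454] [  5   7  33  33 757]
spot [0.4961 0.1135 0.1004]
wheel [0.5788 0.1073 0.1223]
wheel_l [0.5785 0.1277 0.1218]
deckBL [0.6422 0.2685 0.1008]
deckFL [0.502  0.2843 0.0999]
seamB [0.6421 0.1622 0.0988]
seamF [0.4892 0.1732 0.0983]
jar [ 0.559  -0.1125  0.1487]
hatchFR [0.4785 0.0492 0.1001]
redspot [ 0.5032 -0.2619  0.0998]
orange1 [0.3828 0.1037 0.0239]
orange2 [ 0.4034 -0.0078  0.0224]
[476.88305748   0.         322.98736864] [  0.         476.88305748 240.06242788]
rect ((0.5609312653541565, 0.16720537841320038), (0.26073166728019714, 0.18027076125144958), 83.8897476196289)
wheel rect ((0.5803235173225403, 0.10940952599048615), 0.03512279689311981) [0.57992917 0.10893571 0.1218834 ]
```

```bash
python3 -m pendant '[{"x":2.1,"y":3.05,"spin":3.4,"claw":0.15},{"x":2.1,"y":3.05,"spin":3.4,"claw":0.15},{"x":2.1,"y":3.05,"spin":3.4,"claw":0.15},{"x":2.1,"y":3.05,"spin":3.4,"claw":0.15},{"x":2.1,"y":3.05,"spin":3.4,"claw":0.15}]' 10
python3 -m pendant '[{"x":2.1,"y":3.05,"spin":3.4,"claw":0.15},{"x":2.1,"y":3.05,"spin":3.4,"claw":0.15},{"x":2.1,"y":3.05,"spin":3.4,"claw":0.15},{"x":2.1,"y":3.05,"spin":3.4,"claw":0.15},{"x":2.1,"y":3.05,"spin":3.4,"claw":0.15}]'
```

```text
invalid input
invalid input
```

```bash
python3 -m pendant '[{"x":2.1,"y":3.05,"spin":3.4,"claw":0.15},{"x":2.1,"y":3.05,"spin":3.4,"claw":0.15},{"x":2.1,"y":3.05,"spin":3.4,"claw":0.15},{"x":2.1,"y":3.05,"spin":3.4,"claw":0.15},{"x":2.1,"y":3.05,"spin":3.4,"claw":0.15}]'
python3 -m pendant '[{"x":2.1,"y":3.05,"spin":3.4,"claw":0.15},{"x":2.1,"y":3.05,"spin":3.4,"claw":0.15},{"x":2.1,"y":3.05,"spin":3.4,"claw":0.15},{"x":2.1,"y":3.05,"spin":3.4,"claw":0.15},{"claw":0.15}]'
```

```text
invalid input
invalid input
```

```bash
python3 -m pendant '[{"x":2.1,"y":3.05,"z":0,"spin":3.4,"claw":0.15},{"x":2.1,"y":3.05,"z":0,"spin":3.4,"claw":0.15},{"x":2.1,"y":3.05,"z":0,"spin":3.4,"claw":0.15},{"x":2.1,"y":3.05,"z":0,"spin":3.4,"claw":0.15},{"x":2.1,"y":3.05,"z":0,"spin":3.4,"claw":0.15}]' 10
```

```text
time: 0.52
position: [0.2604, -0.3995, 0.205]
tcp_rot: [-3.141, -0.0, 0.572]
force: [0.9, -0.5, 0.0]
gripper_width: 0.0642
```

```bash
python3 -m pendant '[{"x":2.1,"y":3.05,"z":0,"spin":3.4,"claw":0.15},{"x":2.1,"y":3.05,"z":0,"spin":3.4,"claw":0.15},{"x":2.1,"y":3.05,"z":0,"spin":3.4,"claw":0.15},{"x":2.1,"y":3.05,"z":0,"spin":3.4,"claw":0.15},{"x":2.1,"y":3.05,"z":0,"spin":3.4,"claw":0.15}]'
python3 -m pendant '[{"x":2.1,"y":3.05,"z":0,"spin":3.4,"claw":0.15},{"x":2.1,"y":3.05,"z":0,"spin":3.4,"claw":0.15},{"x":2.1,"y":3.05,"z":0,"spin":3.4,"claw":0.15},{"x":2.1,"y":3.05,"z":0,"spin":3.4,"claw":0.15},{"x":2.1,"y":3.05,"z":0,"spin":3.4,"claw":0.15}]'
python3 -m pendant '[{"x":2.1,"y":3.05,"z":0,"spin":3.4,"claw":0.15},{"x":2.1,"y":3.05,"z":0,"spin":3.4,"claw":0.15},{"x":2.1,"y":3.05,"z":0,"spin":3.4,"claw":0.15},{"x":2.1,"y":3.05,"z":0,"spin":3.4,"claw":0.15},{"x":0,"y":0,"z":0,"spin":0,"claw":0.15}]'
```

```text
time: 0.93
position: [0.3653, -0.2469, 0.2053]
tcp_rot: [-3.141, -0.0, 0.869]
force: [0.4, -0.0, 0.7]
gripper_width: 0.0403
time: 1.35
position: [0.4703, -0.0944, 0.2053]
tcp_rot: [-3.141, 0.0, 1.166]
force: [0.7, -0.7, 0.5]
gripper_width: 0.0398
time: 1.77
position: [0.5571, 0.031, 0.2047]
tcp_rot: [3.14, -0.004, 1.407]
force: [0.3, 0.2, 0.2]
gripper_width: 0.0398
```

```bash
python3 -m pendant '[{"x":0.9,"y":1.3,"z":0,"spin":1.6,"claw":0.15},{"x":0.8,"y":1.3,"z":-1,"spin":1.6,"claw":0.15},{"x":0,"y":0,"z":-2.5,"spin":0,"claw":0.15},{"x":0,"y":0,"z":-2.5,"spin":0,"claw":0.15},{"x":0,"y":0,"z":0,"spin":0,"claw":0.15}]'
python3 - <<'E'
from h import *
snap('scene','s1')
p=cv2.imread('pics/s1.png')[190:380,240:480];cv2.imwrite('pics/s1c.png',cv2.resize(p,None,fx=3,fy=3))
E
```

```text
time: 2.18
position: [0.5671, 0.0518, 0.1403]
tcp_rot: [-3.131, 0.001, 1.456]
force: [-1.4, -0.3, -1.3]
gripper_width: 0.0402
```

View pics/s1c.png

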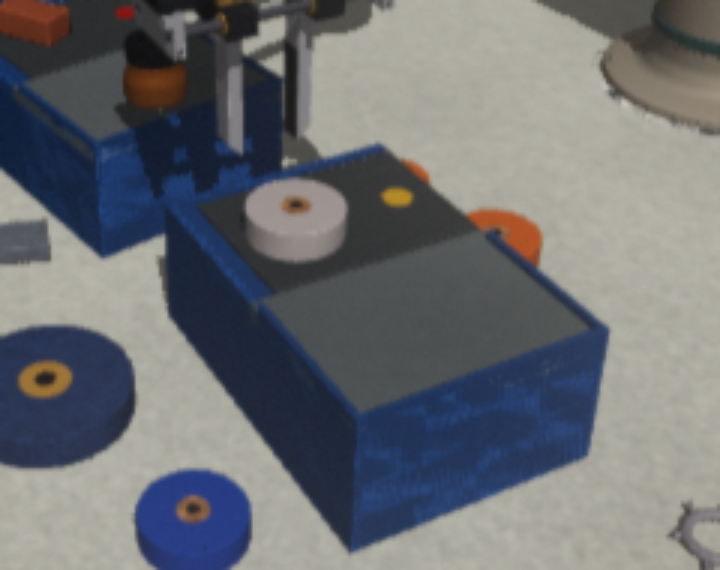

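The fingertips are at crop (230,150) and (298,135), just outboard of the wheel at (296,220). I'll check the settled pose before descending.

```bash
python3 -m pendant '[{"x":0,"y":0,"z":0,"spin":0,"claw":0.15}]'
python3 - <<'E'
from h import *
p,d=snap('top','t1')
c=imaging.calibration('top');R=cv2.Rodrigues(np.array(c['rvec'],float))[0]
for q in [(.5671,.0518,.14),monitor.get_state()['position']]: print(q,cv2.projectPoints(np.array([q],float),np.array(c['rvec']),np.array(c['tvec']),np.array(c['K']),None)[0].ravel())
E
```

```text
time: 2.32
position: [0.5709, 0.0514, 0.1455]
tcp_rot: [-3.141, 0.0, 1.456]
force: [0.4, 0.3, 0.4]
gripper_width: 0.0401
(0.5671, 0.0518, 0.14) [286.60306123 251.19306817]
[0.57167448 0.05138819 0.14646448] [286.67738381 248.5706081 ]
```

```bash
python3 -m pendant '[{"x":0,"y":0,"z":-1.5,"spin":0.4,"claw":0.15},{"x":0,"y":0,"z":-1.2,"spin":0,"claw":0.15},{"x":0,"y":0,"z":-0.7,"spin":0,"claw":0.15},{"x":0,"y":0,"z":-0.5,"spin":0,"claw":0.15},{"x":0,"y":0,"z":0,"spin":0,"claw":0.15}]'
```

```text
time: 2.78
position: [0.5709, 0.0515, 0.1065]
tcp_rot: [3.142, 0.0, 1.463]
force: [-0.9, 0.0, -0.5]
gripper_width: 0.0402
```

```bash
python3 -m pendant '[{"x":0.085,"y":0.8,"z":0,"spin":0,"claw":0.15},{"x":0.085,"y":0.8,"z":0,"spin":0,"claw":0.15},{"x":0.085,"y":0.8,"z":0,"spin":0,"claw":0.15},{"x":0.085,"y":0.8,"z":0,"spin":0,"claw":0.15},{"x":0.085,"y":0.8,"z":0,"spin":0,"claw":0.15}]'
python3 -m pendant '[{"x":0.085,"y":0.8,"z":0,"spin":0,"claw":0.15},{"x":0.085,"y":0.8,"z":0,"spin":0,"claw":0.15},{"x":0.085,"y":0.8,"z":0,"spin":0,"claw":0.15},{"x":0.085,"y":0.8,"z":0,"spin":0,"claw":0.15},{"x":0,"y":0,"z":0,"spin":0,"claw":0.15}]'
python3 - <<'E'
from h import *
snap('scene','s2')
p=cv2.imread('pics/s2.png')[190:380,240:480];cv2.imwrite('pics/s2c.png',cv2.resize(p,None,fx=3,fy=3))
E
```

```text
time: 3.2
position: [0.5755, 0.0927, 0.107]
tcp_rot: [3.141, 0.0, 1.464]
force: [-0.4, -1.1, 1.3]
gripper_width: 0.04
time: 3.62
position: [0.5787, 0.1257, 0.1064]
tcp_rot: [3.141, -0.001, 1.464]
force: [-0.7, 0.2, -0.6]
gripper_width: 0.0402
```

View pics/s2c.png

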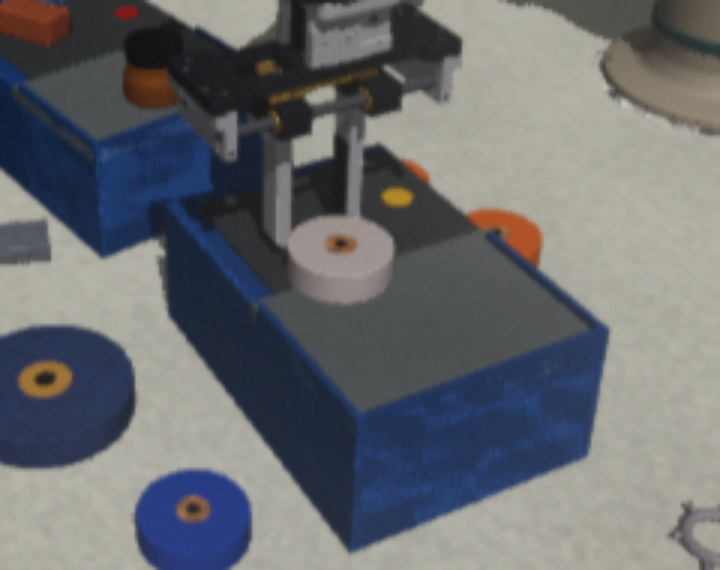

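The wheel at crop (340,255) is flat, cupped between the two fingers and crossing the seam. I'll push it another 68 mm or so.

```bash
python3 -m pendant '[{"x":0.085,"y":0.8,"z":0,"spin":0,"claw":0.15},{"x":0.085,"y":0.8,"z":0,"spin":0,"claw":0.15},{"x":0.085,"y":0.8,"z":0,"spin":0,"claw":0.15},{"x":0.085,"y":0.8,"z":0,"spin":0,"claw":0.15},{"x":0.085,"y":0.8,"z":0,"spin":0,"claw":0.15}]'
python3 -m pendant '[{"x":0.085,"y":0.8,"z":0,"spin":0,"claw":0.15},{"x":0.085,"y":0.8,"z":0,"spin":0,"claw":0.15},{"x":0.07,"y":0.7,"z":0,"spin":0,"claw":0.15},{"x":0.04,"y":0.4,"z":0,"spin":0,"claw":0.15},{"x":0,"y":0,"z":0,"spin":0,"claw":0.15}]'
```

```text
time: 4.08
position: [0.5829, 0.1646, 0.1064]
tcp_rot: [-3.142, -0.0, 1.463]
force: [0.3, -0.3, -1.0]
gripper_width: 0.0401
time: 4.5
position: [0.5857, 0.1919, 0.1065]
tcp_rot: [3.141, -0.0, 1.464]
force: [0.6, 0.5, -0.8]
gripper_width: 0.0401
```

```bash
python3 -m pendant '[{"x":-0.1,"y":-1,"z":0,"spin":0,"claw":0.15},{"x":-0.1,"y":-1.5,"z":0,"spin":0,"claw":0.15},{"x":0,"y":-1,"z":2.5,"spin":0,"claw":0.15},{"x":-1,"y":-1,"z":2.5,"spin":0,"claw":1},{"x":-2,"y":-1,"z":0,"spin":0,"claw":1}]'
python3 -m pendant '[{"x":-2,"y":-1.2,"z":0,"spin":0,"claw":1},{"x":-2,"y":-1.1,"z":0,"spin":0,"claw":1},{"x":-2,"y":0,"z":0,"spin":0,"claw":1},{"x":0,"y":0,"z":0,"spin":0,"claw":1},{"x":0,"y":0,"z":0,"spin":0,"claw":1}]'
python3 - <<'E'
from h import *
p,d=snap('top','t2'); s=monitor.get_state(); print(s['position'],s['gripper_width'])
snap('scene','s3')
a=cv2.imread('pics/t2.png')[190:320,150:320];b=cv2.imread('pics/s3.png')[190:380,240:480]
cv2.imwrite('pics/c3.png',np.hstack([cv2.resize(a,(392,300)),cv2.resize(b,(379,300))]))
c=imaging.calibration('top');K=c['K'];R=cv2.Rodrigues(np.array(c['rvec'],float))[0];vv,uu=np.mgrid[180:320,150:250]
P=(np.stack([uu,vv,uu*0+1],-1)@np.linalg.inv(K).T*d[180:320,150:250,None]-np.ravel(c['tvec']))@R
m=(P[...,2]>.113)&(P[...,2]<.13)&(P[...,1]>.17);q,r=cv2.minEnclosingCircle(P[m][:,:2].astype(np.float32))
dx,dy=q[0]-.561,q[1]-.1672;print(q,r,'locker',.994*dx-.106*dy,.106*dx+.994*dy)
E
```

```text
time: 4.92
position: [0.5583, 0.1336, 0.1609]
tcp_rot: [3.131, -0.001, 1.461]
force: [0.3, 0.2, 0.2]
gripper_width: 0.0303
time: 5.33
position: [0.4932, 0.1113, 0.157]
tcp_rot: [3.14, 0.0, 1.462]
force: [0.4, 0.2, -0.3]
gripper_width: 0.0006
[0.49439726 0.11171332 0.15702014] 0.0004957426303078362
(0.5917209386825562, 0.22842758893966675) 0.03525439277291298 locker 0.024046488622856084 0.06411664290637971
```

View pics/c3.png

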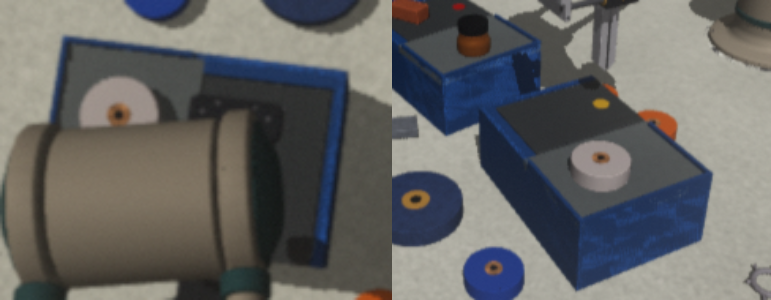

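The wheel sits flat on the deck at locker (24,64) mm. Next is the press on the spot.

```bash
python3 -m pendant '[{"x":0.1,"y":0.2,"z":-2,"spin":0,"claw":1},{"x":0,"y":0,"z":-2,"spin":0,"claw":1},{"x":0,"y":0,"z":-1,"spin":0,"claw":1},{"x":0,"y":0,"z":-0.3,"spin":0,"claw":1},{"x":0,"y":0,"z":0,"spin":0,"claw":1}]'
python3 -m pendant '[{"x":0,"y":0,"z":-0.3,"spin":0,"claw":1},{"x":0,"y":0,"z":-0.2,"spin":0,"claw":1},{"x":0,"y":0,"z":-0.1,"spin":0,"claw":1},{"x":0,"y":0,"z":-0.1,"spin":0,"claw":1},{"x":0,"y":0,"z":0,"spin":0,"claw":1}]'
```

```text
time: 5.85
position: [0.4947, 0.1147, 0.1026]
tcp_rot: [-3.14, 0.0, 1.463]
force: [1.1, 0.1, 0.2]
gripper_width: 0.0003
time: 6.27
position: [0.4959, 0.1148, 0.0974]
tcp_rot: [3.138, -0.001, 1.463]
force: [1.0, 0.2, 3.1]
gripper_width: 0.0004
```

```bash
python3 -m pendant '[{"x":0,"y":0,"z":-0.1,"spin":0,"claw":1},{"x":0,"y":0,"z":-0.1,"spin":0,"claw":1},{"x":0,"y":0,"z":0,"spin":0,"claw":1},{"x":0,"y":0,"z":0,"spin":0,"claw":1}]'
```

```text
time: 6.6
position: [0.4958, 0.1148, 0.0949]
tcp_rot: [3.139, -0.001, 1.463]
force: [3.9, 1.2, 3.9]
gripper_width: 0.0005
```

```bash
python3 -m pendant '[{"x":0,"y":0,"z":-0.06,"spin":0,"claw":1},{"x":0,"y":0,"z":0,"spin":0,"claw":1},{"x":0,"y":0,"z":0,"spin":0,"claw":1}]'
```

```text
time: 6.85
position: [0.4958, 0.1148, 0.0945]
tcp_rot: [3.139, -0.0, 1.463]
force: [2.8, -0.1, 6.1]
gripper_width: 0.0005
```

Force is at 6 N with about 5.5 mm of travel, so I'll release upward and draw the tool clear towards the base.

```bash
python3 -m pendant '[{"x":0,"y":0,"z":1.5,"spin":0,"claw":1},{"x":0,"y":0,"z":3,"spin":0,"claw":1},{"x":0,"y":0,"z":3.5,"spin":0,"claw":1},{"x":-2,"y":0,"z":3,"spin":0,"claw":1},{"x":-3,"y":0,"z":0,"spin":0,"claw":1}]'
python3 -m pendant '[{"x":-3,"y":0,"z":0,"spin":0,"claw":1},{"x":0,"y":0,"z":0,"spin":0,"claw":1},{"x":0,"y":0,"z":0,"spin":0,"claw":1},{"x":0,"y":0,"z":0,"spin":0,"claw":1},{"x":0,"y":0,"z":0,"spin":0,"claw":1}]'
python3 -m pendant '[{"x":0,"y":0,"z":0,"spin":0,"claw":1},{"x":0,"y":0,"z":0,"spin":0,"claw":1},{"x":0,"y":0,"z":0,"spin":0,"claw":1},{"x":0,"y":0,"z":0,"spin":0,"claw":1},{"x":0,"y":0,"z":0,"spin":0,"claw":1}]'
python3 - <<'E'
from h import *
p,d=snap('scene','s4')
p=cv2.imread('pics/s4.png')[150:380,200:480];cv2.imwrite('pics/s4c.png',cv2.resize(p,(730,600)))
c=imaging.calibration('scene');K=c['K'];R=cv2.Rodrigues(np.array(c['rvec'],float))[0];vv,uu=np.mgrid[0:480,0:640]
P=(np.stack([uu,vv,uu*0+1],-1)@np.linalg.inv(K).T*d[...,None]-np.ravel(c['tvec']))@R
D=P-[.561,.1672,0];x=.994*D[...,0]-.106*D[...,1];y=.106*D[...,0]+.994*D[...,1]
m=(abs(x)<.1)&(y>-.11)&(y<-.02)&(P[...,2]>.08)&(P[...,2]<.17)
f=np.polyfit(x[m],P[...,2][m],1);print('hatch angle',-np.arctan(f[0]),m.sum())
m=(abs(x)<.08)&(y>.0)&(y<.12)&(P[...,2]>.118)&(P[...,2]<.13);print('wheel',x[m].min(),x[m].max(),y[m].min(),y[m].max(),P[...,2][m].std())
E
```

```text
time: 7.27
position: [0.4483, 0.1149, 0.208]
tcp_rot: [3.134, -0.002, 1.462]
force: [0.0, 0.0, 0.1]
gripper_width: 0.0006
time: 7.68
position: [0.415, 0.1147, 0.2033]
tcp_rot: [-3.141, 0.0, 1.463]
force: [-0.6, -0.0, 1.0]
gripper_width: 0.0003
time: 8.1
position: [0.4148, 0.1147, 0.2037]
tcp_rot: [-3.141, 0.0, 1.463]
force: [0.5, 0.3, 0.1]
gripper_width: 0.0006
hatch angle 0.2929943283509404 2627
wheel -0.011105626882037672 0.05930987866021654 8.662853531303023e-05 0.10131483286875737 0.001318211435732904
```

View pics/s4c.png

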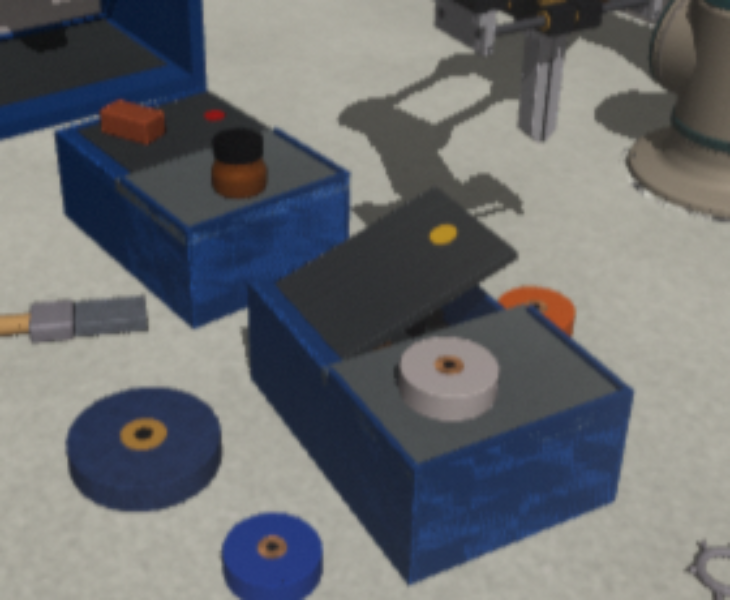

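The hatch is ajar (spot at crop (443,235)), the wheel lies flat on the deck at (448,378), the red locker is shut and the tool is clear. I'll wait briefly for it to settle and check the angle again.

```bash
for i in 1 2; do python3 -m pendant '[{"x":0,"y":0,"z":0,"spin":0,"claw":1},{"x":0,"y":0,"z":0,"spin":0,"claw":1},{"x":0,"y":0,"z":0,"spin":0,"claw":1},{"x":0,"y":0,"z":0,"spin":0,"claw":1},{"x":0,"y":0,"z":0,"spin":0,"claw":1}]' >/dev/null; done
python3 - <<'E'
from h import *
p,d=snap('scene','s5')
c=imaging.calibration('scene');K=c['K'];R=cv2.Rodrigues(np.array(c['rvec'],float))[0];vv,uu=np.mgrid[0:480,0:640]
for n in ('s4','s5'):
    d=np.load(f'pics/{n}.npy')
    P=(np.stack([uu,vv,uu*0+1],-1)@np.linalg.inv(K).T*d[...,None]-np.ravel(c['tvec']))@R
    D=P-[.561,.1672,0];x=.994*D[...,0]-.106*D[...,1];y=.106*D[...,0]+.994*D[...,1];z=P[...,2]
    m=(x>-.06)&(x<.05)&(y>-.105)&(y<-.04)&(z>.1)&(z<.17)
    print('hatch',-np.arctan(np.polyfit(x[m],z[m],1)[0]),m.sum())
    m=(abs(x)<.08)&(y>.02)&(y<.12)&(z>.118)&(z<.13);print('wheel',cv2.minEnclosingCircle(np.c_[x[m],y[m]].astype(np.float32)))
workorder.job_done()
E
```

```text
hatch 0.3333338756355417 1134
wheel ((0.02341478317975998, 0.06560532003641129), 0.0361170768737793)
hatch 0.3350122071966033 1140
wheel ((0.02339707501232624, 0.06514111906290054), 0.03635425120592117)
the job is handed in; nothing more can be done
```

The job is done and handed in, about 9 s into the 51 s allowed. No verdict was reported.

- **Pushing the wheel:** I cupped the white wheel between the part-open fingers and slid it flat off the hatch onto the grey deck. It ended at locker x ≈ 23 mm, y ≈ 65 mm, inside the required limits.
- **Releasing the hatch:** I pressed the yellow spot about 5.5 mm down, reaching about 6 N, then lifted straight off and moved clear.
- **Last checks:** Two depth readings 0.9 s apart gave the hatch at 0.333 and 0.335 rad, steady and inside 0.25–0.45. The wheel did not move between them. The last picture showed the red locker shut, the bystanders in view undisturbed and the tool touching nothing.

**Disagreements and errors:**
- **Hatch angle:** My first fit of the angle read 0.29 rad, probably because its cut-out took in points that were not on the hatch. The fit over the hatch surface alone gave 0.33.
- **Refused moves:** My first few move calls were refused because I left out a field in the rows; nothing moved.

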